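# Fit the sprocket, then hold the chain tensioner open

## Robot

A 6-joint arm with a two-finger parallel gripper is mounted at the origin on the work surface. World frame = base frame: x ahead of the robot, y to its left, z up, the work surface at z = 0. Lengths are in m, angles in degrees, forces in N, time in s.
With the tool pointing down it reaches from about 0.325 to 0.775 m from the base axis. Payload 5.5 kg.
Tool frame: the origin (TCP) lies at the very end of the fingers, on their centre line; the grasp point (between the pads) lies 19 mm behind it; z points along the fingers, y is the line along which they close (so a half turn about z gives the same grasp; the last joint's range is limited). The gripper opens to 88 mm and grips with 3 to 60 N. Pads are 20 mm wide; open, the fingers measure 115 mm over their backs; the gripper's body (75 mm by 178 mm) begins 61 mm behind the grasp point.
Start: joints at [64.418, 5.22, 70.514, -0, 104.267, -3.249], TCP at [0.228, 0.555, 0.223] pointing down, gripper open.
Joint ranges: [-164.24, 164.24], [-49.07, 125.15], [9.68, 141.18], [-86.29, 266.29], [3.28, 154.24], [-151.56, 151.56]. Speed limits (degrees/s): [147.25, 147.25, 172.46, 180, 180, 180].

## Interface

Orientations are given as a 3x3 rotation matrix whose columns are the frame's x, y, z axes.
In Python, from rig import sensors, imaging, bot gives the robot as it stands.
- The arm moves only by the tool play_rows, never from a script. Its argument "series" is a list of rows, each an object with "grip": the opening, from 0 (shut) to 1 (fully open); "xyz": the shift along the tool's x, y, z in units of 50 mm (1.0 is 50 mm), a list of three; "twist": the turn, a rotation vector about the tool's x, y, z in rad, a list of three. A call has 1 to 5 rows; each row shifts and turns the commanded pose from where the row before left it, along the tool's axes as they then stand; what a row does not reach is not made up. A row lasts 1/10 s, in which the tool goes at most 50 mm and 8.59 degrees, less where a joint would pass 70% of its speed; a pose out of reach is approached as far as the arm can. A call is refused whole if a number of a shift passes 1 or a number of a turn 0.15, either way. A call with a gripper value outside its range is refused whole. The fingers move at their own pace and stop on an object; "squeeze" is the grip in N (left out, the last holds). Time passes only in rows, so rows that do not move let the fingers close. It gives the time, the measured TCP pose, the force, the opening and the grip force at its end, in the units of the state.
- sensors.get_state(): the state, without advancing time (a new reading comes with each control period).
- imaging.snapshot(name): name is "scene" or "side" or "wrist"; returns a dict with "pixels" (420x560x3 uint8, blue, green, red), "z_map" (420x560 float32, m along the optical axis (not along the pixel's ray), 0 where there is no reading), "intrinsics" (3x3 intrinsics, pixels), "R" (3x3) and "t" (3): a world point X has camera coordinates R X + t. Camera axes: x right, y down, z forward; pixel columns grow to the right and rows downward; lengths in m; the calibration is good to about 2 mm. A picture is of the moment at which its call begins.
- bot.job_done(): hands the job in; it is judged then, once.
Trained networks look in the newest picture that a camera, given by its name, has taken for a name from the list of things; names that differ only in an ending like _2 or _b are one class to them, and where a whole thing is asked for, a point or a joint stands for the part that bears it (a point fixed in the world has none). Each returns a list of dicts, best first, with "confidence" (0 to 1); they miss things now and then, are a little off and sometimes report something else, mostly with a low value. They report only what shows in the picture. A call takes as long as a camera call. They do not tell look-alikes from the thing itself.
- imaging.look_for(name, camera): "centre" ([x, y, z] in m, in the coordinates of the camera as it stood for that picture, good to about 4 mm: the middle of the surface that is visible of it).
The state is a dict: "clock": time; "joint_positions": joint angles; "dq": joint speeds; "joint_efforts": joint torques, N m; "eef_pos": TCP position; "tool_rot": TCP orientation; "force": force on the tool from outside, world axes, zero at the start; "wrist_torque": the same for the moment, N m; "gripper_width": opening from 0.0 (shut) to 1.0 (fully open); "grasp_force": force on a finger pad.
Only numpy, scipy, OpenCV 4.12 (cv2) and the standard library are available. Lean on these libraries where they do the work, as an engineer would, in place of code of your own. Each camera call takes 0.05 s, during which the arm holds its last target. There are 200 camera calls.

## Task

Fit the red sprocket onto the steel shaft of the blue drive plate, hub upwards, all the way down onto its shoulder, and let go of it. Then take the spring-loaded tensioner arm, best by its yellow post, swing it away from the sprocket (clockwise seen from above) until it meets its stop, and finish while still holding it there against its spring, so that a chain could be fitted. Leave the white pulley, the steel collar and the screwdriver where they lie.

Things in the scene. Friction and masses are not known exactly. Their poses are not given: they have to be found in the camera images.
- drive_plate: Blue painted metal plate fixed to the bench, 170 (x) x 240 (y) x 12 mm thick. Origin on its underside, 5 mm to +y of the centre; z up. In its frame: shaft at x 0, y -80 mm; arm pivot at x 35, y 75 mm; two small pins, 10 mm thick, tops 32 mm above the bench, limit the arm; the red-tipped one is the stop at the end of the swing.
- shaft_seat (a point): Point on the shaft's axis at the top of the dark shoulder (24 mm across, 22 mm above the bench) on which the sprocket must sit. The upright steel shaft is 12 mm thick and rises 40 mm above this point, the last 3 mm tapered. Axes as the drive plate's.
- pivot (a point): Point on the upright hinge axis of the tensioner arm, 12 mm above the bench (top of the plate). Axes as the drive plate's.
- tensioner (a joint): Angle of the tensioner arm, rad: 0 at rest (idler near the sprocket), growing as it swings clockwise seen from above, 1.22 at its stop. At angle a the arm points from the pivot at -1.745 - a rad from the drive plate's x axis (counter-clockwise positive). A spring always pulls it back towards 0, with about 2.5 N at the post at rest and 6.4 N at the stop.
- grip_post (a point): Upright yellow round post 14 mm thick, 64 mm tall, on the tensioner arm's end, 95 mm from the hinge axis. Origin: centre of its foot, 36 mm above the bench; top at 100 mm; z up. Below it: black idler wheel 28 mm across and the dark arm, 20 mm wide, top 26 mm above the bench. At rest its axis is 64 mm from the shaft's.
- sprocket: Red sprocket, loose on the bench, hub up: toothed disc 69 mm across the teeth and 8 mm thick, with a round hub 32 mm across on top up to 34 mm above its underside; bore 15.2 mm right through. About 0.12 kg. Origin: centre of the underside; z up through the hub.
- pulley: Bystander: white plastic flanged pulley, 60 mm across, 26 mm tall, bore 18 mm, loose on the bench. Origin: centre of the underside.
- collar: Bystander: plain steel collar, 40 mm across, 30 mm tall, bore 18 mm, loose on the bench. Origin: centre of the underside.
- screwdriver: Bystander: blue-handled screwdriver lying along its x axis, on the bench.
Mind the look-alikes: they are no part of the job. Leave any black or orange look-alike of the sprocket alone.

How it is judged:
By the outcome, as a careful person would: the job done as asked, in the order asked, and still so for the second after the job is handed in, while the arm keeps its last pose, push and grip.
It also fails if it takes over 51 s, if anything falls off the work surface, if the arm or the gripper's body presses on something with over 40 N, if the wrist force passes 120 N, or if a joint passes its speed limit or range.

## Working session

There is one attempt and no reset: what is moved stays moved. The work goes in short steps, Python scripts to look and compute and a tool call to move; the robot and the scene stay as the last step left them, time stands still between calls to the robot, and variables do not carry over. Pictures are saved under pics/ and viewed, at most 10 in all, crops included, and the job is handed in when it is done.

Besides the shell and the picture viewer there is one more tool, called after ">>>" by a JSON object that holds its "fn" and its "kwargs". play_rows: Moves the arm, as the interface text tells. Its arguments: {"type":"object","properties":{"series":{"type":"array","items":{"type":"object","properties":{"grip":{"type":"number"},"xyz":{"type":"array","items":{"type":"number"}},"twist":{"type":"array","items":{"type":"number"}}}}},"squeeze":{"type":"number"}},"required":["series"]}

```bash
mkdir -p pics
cat > h.py <<'E'
import numpy as np, cv2
from rig import sensors, imaging, bot
def snap(c,fn=None):
    s=imaging.snapshot(c)
    if fn: cv2.imwrite('pics/'+fn,s["pixels"])
    return s
def w(s,p): return np.array(s["R"]).T@(np.array(p)-np.array(s["t"]))
def pix(s,X):
    c=np.array(s["R"])@np.array(X)+np.array(s["t"]); q=np.array(s["intrinsics"])@c; return q[:2]/q[2]
def cloud(s):
    z=s["z_map"];v,u=np.mgrid[:z.shape[0],:z.shape[1]];K=np.array(s["intrinsics"])
    P=np.stack([(u-K[0,2])*z/K[0,0],(v-K[1,2])*z/K[1,1],z],-1)-np.array(s["t"])
    P=P@np.array(s["R"]); P[z==0]=np.nan; return P
E
python3 - <<'E'
from h import *
np.set_printoptions(precision=4,suppress=True)
st=sensors.get_state();print(st["clock"],st["eef_pos"],st["tool_rot"])
ims=[]
for c in ["scene","side"]:
    s=snap(c,c+'0.png')
    for n in ["drive_plate","shaft_seat","grip_post","sprocket","pulley","collar","screwdriver"]:
        for d in imaging.look_for(n,c)[:3]:
            X=w(s,d["centre"]);print(c,n,round(d["confidence"],2),X,pix(s,X))
E
```

```text
0.0 [0.2279 0.5547 0.2215] [[-0.925   0.38   -0.0008]
 [ 0.3801  0.925  -0.0018]
 [ 0.0001 -0.002  -1.    ]]
scene drive_plate 0.8 [ 0.5657 -0.1128  0.0124] [228.6105 177.7389]
scene shaft_seat 0.97 [ 0.5629 -0.114   0.008 ] [229.4012 178.0018]
scene grip_post 0.85 [ 0.5707 -0.1008  0.0281] [229.4832 177.645 ]
scene sprocket 0.97 [0.5937 0.1049 0.0135] [283.3732 243.4363]
scene sprocket 0.84 [0.4633 0.1    0.011 ] [323.9988 207.7051]
scene sprocket 0.81 [0.5649 0.2036 0.0104] [326.7952 266.4777]
scene pulley 0.59 [0.5222 0.3235 0.0296] [388.5497 289.4546]
scene collar 0.9 [0.4351 0.2025 0.0301] [369.0316 224.0929]
scene screwdriver 0.74 [0.7337 0.3046 0.0273] [303.8659 360.6476]
scene screwdriver 0.38 [0.5232 0.3239 0.0295] [388.3598 289.9743]
side drive_plate 0.59 [ 0.5454 -0.1472  0.0108] [269.7342 333.9858]
side shaft_seat 0.76 [ 0.5442 -0.15    0.0112] [269.0507 335.6379]
side grip_post 0.97 [ 0.5659 -0.0971  0.0292] [280.902  297.5972]
side sprocket 0.85 [0.5555 0.1928 0.0092] [265.153 181.36 ]
side sprocket 0.83 [0.4615 0.0787 0.0048] [218.9511 225.7866]
side sprocket 0.65 [0.591  0.0863 0.0075] [286.3016 218.7206]
side pulley 0.9 [0.5171 0.3053 0.0174] [245.8889 146.0193]
side collar 0.59 [0.43   0.1875 0.0257] [204.1061 179.7697]
side screwdriver 0.87 [0.7373 0.2923 0.0145] [341.9998 146.8521]
```

View pics/scene0.png

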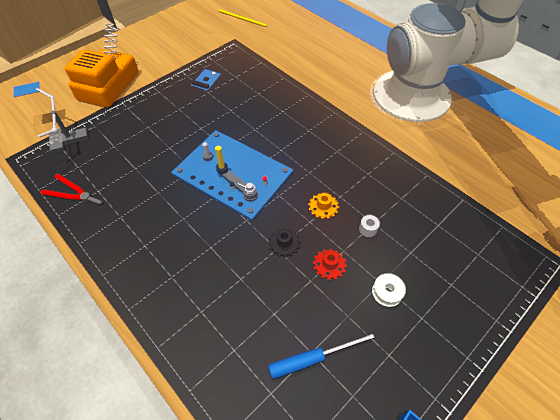

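View pics/side0.png

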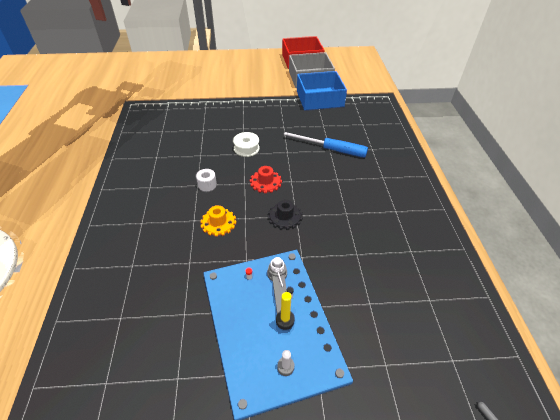

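The scene picture shows the red sprocket at (329,262), black at (284,240), orange at (323,205), the yellow post at (219,157), shaft at (206,151), pivot at (249,188) and red stop pin at (265,179). The side picture shows the red sprocket at (265,178), shaft (286,362), post (286,308) and pivot (277,267).

Run:
```python
from h import *
np.set_printoptions(precision=4,suppress=True)
for c in ["scene","side"]:
    s=snap(c);P=cloud(s);hsv=cv2.cvtColor(s["pixels"],cv2.COLOR_BGR2HSV);H,S,V=cv2.split(hsv)
    ws=(P[...,0]>.3)&(P[...,0]<.8)&(abs(P[...,1])<.4)
    red=ws&((H<6)|(H>174))&(S>150)&(V>60)
    yel=ws&(H>22)&(H<34)&(S>150)&(V>80)
    blu=ws&(H>98)&(H<118)&(S>120)&(P[...,1]<0.1)
    for n,m in [("red",red),("yel",yel),("blue",blu)]:
        k,l,st,ce=cv2.connectedComponentsWithStats(m.astype(np.uint8))
        for i in range(1,k):
            if st[i,4]<6: continue
            Q=P[l==i];zt=np.nanpercentile(Q[:,2],95)
            T=Q[Q[:,2]>zt-.004]
            print(c,n,st[i,4],ce[i],"med",np.nanmedian(Q,0),"ztop",zt,"topmean",np.nanmean(T,0),"midrange",(np.nanmin(T,0)+np.nanmax(T,0))/2)
            if n=="blue" and st[i,4]>300:
                q=Q[~np.isnan(Q).any(1)];q=q[abs(q[:,2]-.012)<.006]
                r=cv2.minAreaRect(q[:,:2].astype(np.float32)*1000);print("rect",r)
```

```text
scene red 13 [264.3846 177.7692] med [ 0.5138 -0.0427  0.0322] ztop 0.03413773501302698 topmean [ 0.5144 -0.0423  0.0324] midrange [ 0.5143 -0.042   0.0326]
scene red 715 [329.4378 263.9455] med [0.5609 0.206  0.0093] ztop 0.03538201815848901 topmean [0.556  0.2024 0.0344] midrange [0.556  0.2021 0.0346]
scene yel 101 [219.4752 156.802 ] med [ 0.5696 -0.1292  0.0765] ztop 0.10120289492541769 topmean [ 0.5674 -0.1329  0.1001] midrange [ 0.5672 -0.133   0.0997]
scene blue 4770 [233.0325 173.4285] med [ 0.5432 -0.1175  0.0124] ztop 0.014912667761915266 topmean [ 0.5475 -0.119   0.013 ] midrange [ 0.547  -0.1242  0.0282]
rect ((546.6294555664062, -124.69068908691406), (172.76409912109375, 241.44664001464844), 12.988358497619629)
side red 601 [265.3078 179.6889] med [0.5559 0.1902 0.0077] ztop 0.03314013109920976 topmean [0.5562 0.1995 0.0324] midrange [0.5561 0.2004 0.0324]
side red 33 [248.3939 271.0909] med [ 0.5157 -0.0452  0.0307] ztop 0.031940823341884195 topmean [ 0.5166 -0.0447  0.0309] midrange [ 0.5165 -0.0442  0.0314]
side yel 99 [216.202 211.101] med [0.459  0.091  0.0331] ztop 0.034498414834260104 topmean [0.4593 0.091  0.033 ] midrange [0.4585 0.0907 0.0329]
side yel 137 [227.4745 222.0803] med [0.4785 0.0805 0.007 ] ztop 0.008340435853896717 topmean [0.4778 0.0853 0.007 ] midrange [0.4762 0.0903 0.0071]
side yel 113 [208.7345 224.9292] med [0.4413 0.0759 0.0071] ztop 0.008407341660961791 topmean [0.4423 0.0806 0.007 ] midrange [0.4432 0.0841 0.0068]
side yel 260 [285.3385 306.45  ] med [ 0.5681 -0.1395  0.0778] ztop 0.09949408306249377 topmean [ 0.5687 -0.1356  0.0986] midrange [ 0.5687 -0.135   0.0981]
side blue 14425 [270.5924 337.6584] med [ 0.5394 -0.157   0.0111] ztop 0.01267369834734734 topmean [ 0.5457 -0.1469  0.0111] midrange [ 0.548  -0.1262  0.022 ]
rect ((547.587646484375, -125.43209838867188), (169.69061279296875, 240.89944458007812), 13.041465759277344)
```

Everything is consistent: plate yaw is 13°, the predicted post (0.568,-0.134) matches the measured one, and the hub top is at 34 mm. I'll move over the sprocket now.

>>> {"fn": "play_rows", "kwargs": {"series": [{"grip": 1, "xyz": [-0.73, -0.34, 0.04], "twist": [0, 0, 0]}, {"grip": 1, "xyz": [-0.73, -0.34, 0.04], "twist": [0, 0, 0]}, {"grip": 1, "xyz": [-0.73, -0.34, 0.04], "twist": [0, 0, 0]}, {"grip": 1, "xyz": [-0.73, -0.34, 0.04], "twist": [0, 0, 0]}, {"grip": 1, "xyz": [-0.73, -0.34, 0.04], "twist": [0, 0, 0]}]}}

```text
clock: 1.4
eef_pos: [0.3653, 0.4058, 0.2127]
tool_rot: [[-0.925, 0.38, 0.0], [0.38, 0.925, 0.0], [-0.0, 0.0, -1.0]]
force: [1.1, 0.6, -0.1]
gripper_width: 1.003
grasp_force: 0.0
```

>>> {"fn": "play_rows", "kwargs": {"series": [{"grip": 1, "xyz": [-0.73, -0.34, 0.04], "twist": [0, 0, 0]}, {"grip": 1, "xyz": [-0.73, -0.34, 0.04], "twist": [0, 0, 0]}, {"grip": 1, "xyz": [-0.73, -0.34, 0.04], "twist": [0, 0, 0]}, {"grip": 1, "xyz": [-0.73, -0.34, 0.04], "twist": [0, 0, 0]}, {"grip": 1, "xyz": [-0.73, -0.34, 0.04], "twist": [0, 0, 0]}]}}

```text
clock: 1.9
eef_pos: [0.502, 0.2577, 0.2028]
tool_rot: [[-0.925, 0.38, 0.0], [0.38, 0.925, 0.0], [-0.0, 0.0, -1.0]]
force: [-0.0, 1.8, 1.0]
gripper_width: 1.004
grasp_force: 0.0
```

>>> {"fn": "play_rows", "kwargs": {"series": [{"grip": 1, "xyz": [-0.7, -0.34, 0.04], "twist": [0, 0, 0]}, {"grip": 1, "xyz": [-0.5, -0.3, 0.04], "twist": [0, 0, 0]}, {"grip": 1, "xyz": [0, 0, 0], "twist": [0, 0, 0]}, {"grip": 1, "xyz": [0, 0, 0], "twist": [0, 0, 0]}]}}

```text
clock: 2.3
eef_pos: [0.5444, 0.2064, 0.1984]
tool_rot: [[-0.924, 0.381, -0.001], [0.381, 0.924, 0.0], [0.001, 0.0, -1.0]]
force: [1.0, 0.6, 0.9]
gripper_width: 1.002
grasp_force: 0.0
```

```bash
cat >> h.py <<'E'
np.set_printoptions(precision=4,suppress=True)
def circ(c,f,z,inner=None):
    pass
def redtop(c,fn=None):
    s=snap(c,fn);P=cloud(s);H,S,V=cv2.split(cv2.cvtColor(s["pixels"],cv2.COLOR_BGR2HSV))
    m=((H<6)|(H>174))&(S>130)&(V>50)&(P[...,2]>-.02)
    k,l,st,ce=cv2.connectedComponentsWithStats(m.astype(np.uint8));i=1+np.argmax(st[1:,4])
    Q=P[l==i];zt=np.nanpercentile(Q[:,2],97);T=Q[Q[:,2]>zt-.004].astype(np.float32)
    (cx,cy),r=cv2.minEnclosingCircle(T[:,:2]*1000)
    print(c,"n",len(Q),ce[i],"ztop",zt,"top circle",cx,cy,"r",r,"mean",T.mean(0))
    return s,P
def tgt(dst):
    st=sensors.get_state();R=np.array(st["tool_rot"]);d=np.array(dst)-np.array(st["eef_pos"])
    print("t",st["clock"],"pos",st["eef_pos"],"d50",R.T@d/.05,"yawY",np.degrees(np.arctan2(R[1,1],R[0,1])),"tilt",R[:,2],"F",st["force"],"g",st["gripper_width"],st["grasp_force"],"q6",st["joint_positions"][5])
E
python3 - <<'E'
from h import *
redtop("wrist","w1.png");redtop("scene");redtop("side");tgt([.556,.201,.0105])
E
```

```text
wrist n 2714 [279.2424 194.2225] ztop 0.03592519897689665 top circle 555.55615234375 202.35475158691406 r 15.858716011047363 mean [0.555  0.2023 0.035 ]
scene n 738 [329.3957 263.8767] ztop 0.03549695807127387 top circle 555.3275756835938 201.82162475585938 r 15.983699798583984 mean [0.5562 0.2023 0.0342]
side n 665 [300.4226  46.5233] ztop 0.04907972081827231 top circle 667.6663208007812 523.5130615234375 r 296.53424072265625 mean [0.6969 0.7341 0.0511]
t 2.45 pos [0.5438 0.2077 0.199 ] d50 [-0.2763 -0.0347  3.7703] yawY 67.75230347561725 tilt [ 0.0004  0.0005 -1.    ] F [0.2719 0.1759 0.5879] g 0.9990353289051283 0.0 q6 -50.19966755204879
```

View pics/w1.png

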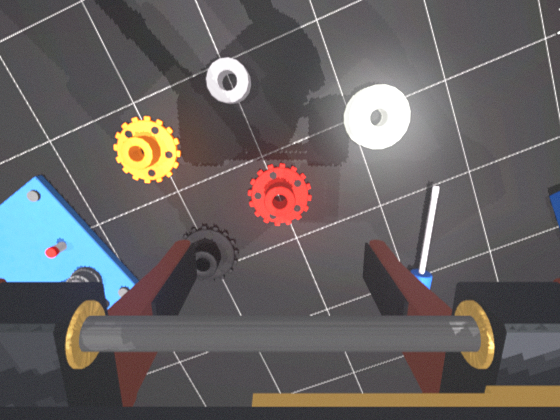

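The wrist picture shows the red sprocket at (280,195), with hub (280,200) clear between the fingers; the collar, pulley, and orange and black sprockets are well away. Two views agree on the hub centre: (0.5555, 0.202), top about 35 mm.

>>> {"fn": "play_rows", "kwargs": {"series": [{"grip": 1, "xyz": [-0.26, -0.015, 0.7], "twist": [0, 0, 0]}, {"grip": 1, "xyz": [0, 0, 0.9], "twist": [0, 0, 0]}, {"grip": 0.7, "xyz": [0, 0, 0.9], "twist": [0, 0, 0]}, {"grip": 0.7, "xyz": [0, 0, 0.6], "twist": [0, 0, 0]}, {"grip": 0.7, "xyz": [0, 0, 0.3], "twist": [0, 0, 0]}]}}

```text
clock: 2.95
eef_pos: [0.5536, 0.2016, 0.025]
tool_rot: [[-0.926, 0.378, -0.005], [0.378, 0.926, -0.001], [0.004, -0.003, -1.0]]
force: [-0.7, 0.8, -0.6]
gripper_width: 0.764
grasp_force: 0.0
```

>>> {"fn": "play_rows", "kwargs": {"series": [{"grip": 0.6, "xyz": [0, 0, 0.2], "twist": [0, 0, 0]}, {"grip": 0.6, "xyz": [0, 0, 0.14], "twist": [0, 0, 0]}, {"grip": 0.6, "xyz": [0, 0, 0], "twist": [0, 0, 0]}, {"grip": 0.6, "xyz": [0, 0, 0], "twist": [0, 0, 0]}]}}

```text
clock: 3.35
eef_pos: [0.557, 0.2014, 0.0133]
tool_rot: [[-0.925, 0.38, 0.002], [0.38, 0.925, 0.001], [-0.002, 0.002, -1.0]]
force: [0.1, 0.0, 0.1]
gripper_width: 0.6
grasp_force: 0.0
```

Run:
```python
from h import *
tgt([.5555,.202,.012])
```

```text
t 3.35 pos [0.557  0.2014 0.0133] d50 [ 0.0325 -0.0001  0.0256] yawY 67.67354453674659 tilt [ 0.0024  0.0007 -1.    ] F [0.0688 0.0261 0.0959] g 0.5998214197865884 0.0 q6 -51.08615087796989
```

>>> {"fn": "play_rows", "kwargs": {"series": [{"grip": 0.2, "xyz": [0.03, 0, 0.03], "twist": [0, 0, 0]}, {"grip": 0.2, "xyz": [0, 0, 0], "twist": [0, 0, 0]}, {"grip": 0.2, "xyz": [0, 0, 0], "twist": [0, 0, 0]}, {"grip": 0.2, "xyz": [0, 0, 0], "twist": [0, 0, 0]}, {"grip": 0.2, "xyz": [0, 0, 0], "twist": [0, 0, 0]}], "squeeze": 25}}

```text
clock: 3.85
eef_pos: [0.555, 0.2017, 0.0107]
tool_rot: [[-0.925, 0.38, 0.001], [0.38, 0.925, 0.0], [-0.001, 0.0, -1.0]]
force: [-0.5, -0.2, 2.7]
gripper_width: 0.365
grasp_force: 25.0
```

>>> {"fn": "play_rows", "kwargs": {"series": [{"grip": 0.2, "xyz": [0, 0, 0], "twist": [0, 0, 0]}, {"grip": 0.2, "xyz": [0, 0, -0.3], "twist": [0, 0, 0]}, {"grip": 0.2, "xyz": [0, 0, -0.6], "twist": [0, 0, 0]}, {"grip": 0.2, "xyz": [0, 0, -0.8], "twist": [0, 0, 0]}, {"grip": 0.2, "xyz": [0, 0, -0.8], "twist": [0, 0, 0]}]}}

```text
clock: 4.35
eef_pos: [0.5542, 0.2014, 0.1366]
tool_rot: [[-0.925, 0.38, -0.001], [0.38, 0.925, -0.0], [0.001, -0.001, -1.0]]
force: [-0.3, -0.0, -1.5]
gripper_width: 0.365
grasp_force: 25.0
```

Run:
```python
from h import *
tgt([.564,-.198,.14])
```

```text
t 4.35 pos [0.5542 0.2014 0.1366] d50 [-3.218  -7.3131 -0.0651] yawY 67.66037477437685 tilt [-0.0012 -0.0004 -1.    ] F [-0.3155 -0.0145 -1.5416] g 0.36482382205477043 24.99971847049892 q6 -50.99408561837281
```

>>> {"fn": "play_rows", "kwargs": {"series": [{"grip": 0.2, "xyz": [0, 0, 0], "twist": [0, 0, 0.1475]}, {"grip": 0.2, "xyz": [0, 0, 0], "twist": [0, 0, 0.1475]}, {"grip": 0.2, "xyz": [0, 0, 0], "twist": [0, 0, 0.1475]}, {"grip": 0.2, "xyz": [0, 0, 0], "twist": [0, 0, 0.1475]}, {"grip": 0.2, "xyz": [0, 0, 0], "twist": [0, 0, 0.1475]}]}}

```text
clock: 4.85
eef_pos: [0.5546, 0.2015, 0.1358]
tool_rot: [[-0.424, 0.906, 0.0], [0.906, 0.424, -0.0], [-0.0, 0.0, -1.0]]
force: [0.7, -0.9, -0.7]
gripper_width: 0.368
grasp_force: 25.0
```

>>> {"fn": "play_rows", "kwargs": {"series": [{"grip": 0.2, "xyz": [0, 0, 0], "twist": [0, 0, 0.1475]}, {"grip": 0.2, "xyz": [0, 0, 0], "twist": [0, 0, 0.1475]}, {"grip": 0.2, "xyz": [0, 0, 0], "twist": [0, 0, 0.1475]}, {"grip": 0.2, "xyz": [-0.5, 0, 0], "twist": [0, 0, 0]}, {"grip": 0.2, "xyz": [-0.8, 0, 0], "twist": [0, 0, 0]}]}}

```text
clock: 5.35
eef_pos: [0.5545, 0.1375, 0.1356]
tool_rot: [[-0.004, 1.0, -0.0], [1.0, 0.004, 0.001], [0.001, -0.0, -1.0]]
force: [0.7, -1.1, -0.8]
gripper_width: 0.362
grasp_force: 25.0
```

>>> {"fn": "play_rows", "kwargs": {"series": [{"grip": 0.2, "xyz": [-0.8, 0, -0.2], "twist": [0, 0, 0]}, {"grip": 0.2, "xyz": [-0.8, 0, -0.2], "twist": [0, 0, 0]}, {"grip": 0.2, "xyz": [-0.5, 0, 0], "twist": [0, 0, 0]}, {"grip": 0.2, "xyz": [0, 0, 0], "twist": [0, 0, 0]}, {"grip": 0.2, "xyz": [0, 0, 0], "twist": [0, 0, 0]}]}}

```text
clock: 5.85
eef_pos: [0.5548, 0.0314, 0.1556]
tool_rot: [[0.0, 1.0, 0.0], [1.0, -0.0, 0.001], [0.001, 0.0, -1.0]]
force: [-0.3, 0.6, -0.7]
gripper_width: 0.363
grasp_force: 25.0
```

Run:
```python
from h import *
tgt([.564,-.198,.14])
for c in ["wrist","scene","side"]:
    s=snap(c,"b_"+c+".png");P=cloud(s)
    d=np.hypot(P[...,0]-.564,P[...,1]+.198)
    m=(d<.015)&(P[...,2]>.03)&(P[...,2]<.07)
    print(c,m.sum(),pix(s,[.564,-.198,.062]))
    if m.sum()<3: continue
    Q=P[m];zt=np.percentile(Q[:,2],95);T=Q[Q[:,2]>zt-.004]
    print(zt,T.mean(0),T.min(0),T.max(0),"all",Q.mean(0),Q.min(0),Q.max(0))
```

```text
t 5.85 pos [0.5548 0.0314 0.1556] d50 [-4.5882  0.1853  0.3089] yawY -0.018350185425593184 tilt [ 0.0001  0.0005 -1.    ] F [-0.2967  0.5888 -0.7083] g 0.3629610957055325 24.999814247712493 q6 -0.2643645998264396
wrist 0 [289.1135 434.6803]
scene 56 [203.9277 143.4329]
0.062130313186297643 [ 0.5648 -0.1967  0.0609] [ 0.5598 -0.202   0.059 ] [ 0.5696 -0.1931  0.0642] all [ 0.565  -0.195   0.0492] [ 0.5574 -0.202   0.0304] [ 0.5696 -0.191   0.0642]
side 131 [285.8262 352.4215]
0.06136278541201978 [ 0.5644 -0.1992  0.0601] [ 0.5588 -0.204   0.0575] [ 0.5698 -0.1935  0.0628] all [ 0.5642 -0.201   0.0517] [ 0.5588 -0.2048  0.03  ] [ 0.5703 -0.1935  0.0628]
```

View pics/b_wrist.png

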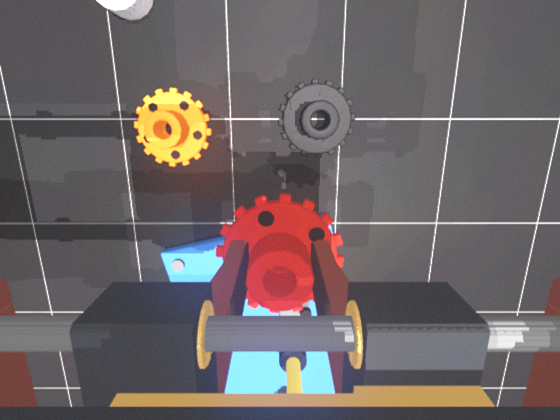

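The picture shows the held sprocket at (280,265), level in the jaws. The wrist camera looks to +y, so I'll hover over the shaft and check the sprocket against it with the fixed cameras.

>>> {"fn": "play_rows", "kwargs": {"series": [{"grip": 0.2, "xyz": [-0.7, 0, 0], "twist": [0, 0, 0]}, {"grip": 0.2, "xyz": [-0.9, 0.04, 0], "twist": [0, 0, 0]}, {"grip": 0.2, "xyz": [-0.9, 0.05, 0], "twist": [0, 0, 0]}, {"grip": 0.2, "xyz": [-0.9, 0.05, 0], "twist": [0, 0, 0]}, {"grip": 0.2, "xyz": [-0.7, 0.05, 0], "twist": [0, 0, 0]}]}}

```text
clock: 6.5
eef_pos: [0.5647, -0.1745, 0.155]
tool_rot: [[-0.002, 1.0, -0.0], [1.0, 0.002, -0.0], [-0.0, -0.0, -1.0]]
force: [0.3, 0.1, -1.2]
gripper_width: 0.363
grasp_force: 25.0
```

>>> {"fn": "play_rows", "kwargs": {"series": [{"grip": 0.2, "xyz": [-0.49, 0, 0], "twist": [0, 0, 0]}, {"grip": 0.2, "xyz": [0, 0, 0.3], "twist": [0, 0, 0]}, {"grip": 0.2, "xyz": [0, 0, 0.5], "twist": [0, 0, 0]}, {"grip": 0.2, "xyz": [0, 0, 0.4], "twist": [0, 0, 0]}, {"grip": 0.2, "xyz": [0, 0, 0], "twist": [0, 0, 0]}]}}

```text
clock: 7.0
eef_pos: [0.5629, -0.1951, 0.0903]
tool_rot: [[-0.003, 1.0, -0.007], [1.0, 0.003, 0.004], [0.004, -0.007, -1.0]]
force: [-0.0, -0.0, -0.5]
gripper_width: 0.363
grasp_force: 25.0
```

Run:
```python
from h import *
tgt([.5643,-.198,.0955])
ims=[]
for c in ["scene","side"]:
    s=snap(c);P=cloud(s);H,S,V=cv2.split(cv2.cvtColor(s["pixels"],cv2.COLOR_BGR2HSV))
    m=((H<6)|(H>174))&(S>130)&(V>40)&(np.hypot(P[...,0]-.564,P[...,1]+.198)<.06)&(P[...,2]>.06)
    Q=P[m];print(c,len(Q),Q.min(0),Q.max(0),np.median(Q,0))
    T=Q[(Q[:,2]>.083)&(Q[:,2]<.092)].astype(np.float32)
    if len(T)>20: print("disc top",len(T),cv2.minEnclosingCircle(T[:,:2]*1000),T.min(0),T.max(0))
    u,v=pix(s,[.564,-.198,.07]).astype(int);k=50
    ims.append(cv2.resize(s["pixels"][v-k:v+k,u-k:u+k],(400,400),interpolation=cv2.INTER_CUBIC))
cv2.imwrite("pics/hov.png",np.hstack(ims))
```

```text
t 7.0 pos [ 0.5629 -0.1951  0.0903] d50 [-0.0568  0.0277 -0.1053] yawY 0.17177586605447154 tilt [-0.0071  0.0035 -1.    ] F [-0.0328 -0.0214 -0.543 ] g 0.36328976025121235 24.99975002836436 q6 -22.582385567388066
scene 586 [ 0.5255 -0.221   0.0816] [ 0.6056 -0.1598  0.2718] [ 0.5638 -0.1823  0.1052]
disc top 221 ((562.8974609375, -194.22518920898438), 34.52800750732422) [ 0.5284 -0.221   0.0831] [ 0.5974 -0.1598  0.0918]
side 2471 [ 0.5229 -0.2308  0.083 ] [ 0.5982 -0.1642  0.2636] [ 0.5562 -0.2149  0.1145]
disc top 806 ((564.3577270507812, -196.98641967773438), 34.05261993408203) [ 0.5305 -0.2308  0.0832] [ 0.5982 -0.1642  0.092 ]
```

View pics/hov.png

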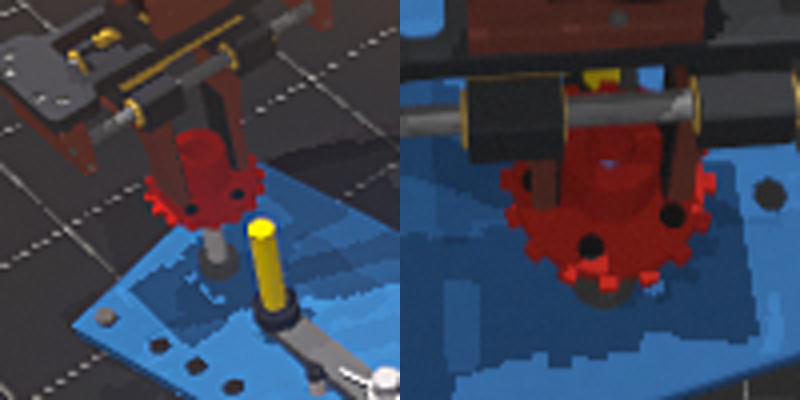

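Scene crop: sprocket over the shaft, shaft visible slightly right of its centre. Side crop: a bright shaft spot shows through the bore. The arm is still settling, so I'll wait a moment and remeasure.

>>> {"fn": "play_rows", "kwargs": {"series": [{"grip": 0.2, "xyz": [0, 0, 0], "twist": [0, 0, 0]}, {"grip": 0.2, "xyz": [0, 0, 0], "twist": [0, 0, 0]}, {"grip": 0.2, "xyz": [0, 0, 0], "twist": [0, 0, 0]}]}}

```text
clock: 7.4
eef_pos: [0.5652, -0.1979, 0.0964]
tool_rot: [[-0.001, 1.0, 0.002], [1.0, 0.001, -0.001], [-0.001, 0.002, -1.0]]
force: [0.2, 0.0, -0.9]
gripper_width: 0.367
grasp_force: 25.0
```

```bash
cat > m.py <<'E'
from h import *
tgt([.5643,-.198,.0955])
z0=sensors.get_state()["eef_pos"][2]-.0107
for c in ["scene","side"]:
    s=snap(c);P=cloud(s);H,S,V=cv2.split(cv2.cvtColor(s["pixels"],cv2.COLOR_BGR2HSV))
    m=((H<6)|(H>174))&(S>130)&(V>40)&(np.hypot(P[...,0]-.564,P[...,1]+.198)<.045)&(P[...,2]>z0-.004)&(P[...,2]<z0+.012)
    T=P[m].astype(np.float32);print(c,"disc",len(T),cv2.minEnclosingCircle(T[:,:2]*1000),"z",np.percentile(T[:,2],[5,50,95]))
    # hub top
    m=((H<6)|(H>174))&(S>130)&(V>40)&(np.hypot(P[...,0]-.564,P[...,1]+.198)<.025)&(P[...,2]>z0+.028)&(P[...,2]<z0+.04)
    T=P[m].astype(np.float32)
    if len(T)>5: print("hub",len(T),cv2.minEnclosingCircle(T[:,:2]*1000),np.percentile(T[:,2],95))
E
python3 m.py
```

```text
t 7.4 pos [ 0.5652 -0.1979  0.0964] d50 [-0.0017 -0.0172  0.0174] yawY 0.06943416749328742 tilt [ 0.0017 -0.0007 -1.    ] F [ 0.1616  0.0254 -0.8977] g 0.36665745406880995 24.99960675369948 q6 -22.624625723404954
scene disc 225 ((565.1473388671875, -197.0506591796875), 34.825897216796875) z [0.0905 0.0937 0.0963]
hub 109 ((561.0704956054688, -192.5375213623047), 19.887706756591797) 0.12156713
side disc 855 ((565.84375, -199.35171508789062), 34.174530029296875) z [0.0892 0.0922 0.0946]
hub 317 ((564.27587890625, -208.50979614257812), 21.697690963745117) 0.12024782
```

>>> {"fn": "play_rows", "kwargs": {"series": [{"grip": 0.2, "xyz": [0, -0.015, 0.15], "twist": [0, 0, 0]}, {"grip": 0.2, "xyz": [0, 0, 0.15], "twist": [0, 0, 0]}, {"grip": 0.2, "xyz": [0, 0, 0.15], "twist": [0, 0, 0]}, {"grip": 0.2, "xyz": [0, 0, 0.1], "twist": [0, 0, 0]}, {"grip": 0.2, "xyz": [0, 0, 0.1], "twist": [0, 0, 0]}]}}

```text
clock: 8.0
eef_pos: [0.5636, -0.1978, 0.0617]
tool_rot: [[-0.001, 1.0, -0.001], [1.0, 0.001, 0.0], [0.0, -0.001, -1.0]]
force: [0.2, 0.9, -1.1]
gripper_width: 0.368
grasp_force: 25.0
```

```bash
python3 m.py
```

```text
t 8.0 pos [ 0.5636 -0.1978  0.0617] d50 [-0.0034  0.0134 -0.6766] yawY 0.052129608147204985 tilt [-0.0008  0.0004 -1.    ] F [ 0.196   0.901  -1.0927] g 0.3675816611913577 24.999673613347113 q6 -22.656837621325288
scene disc 179 ((564.291748046875, -196.65711975097656), 34.53020095825195) z [0.0549 0.059  0.0619]
hub 99 ((563.6310424804688, -195.90162658691406), 17.674856185913086) 0.08729702
side disc 794 ((564.0221557617188, -199.4215850830078), 33.883296966552734) z [0.0543 0.057  0.0596]
hub 259 ((564.086181640625, -204.6321258544922), 22.070953369140625) 0.085201874
```

On the shaft with no resistance. Lowering on.

>>> {"fn": "play_rows", "kwargs": {"series": [{"grip": 0.2, "xyz": [0, 0, 0.13], "twist": [0, 0, 0]}, {"grip": 0.2, "xyz": [0, 0, 0.13], "twist": [0, 0, 0]}, {"grip": 0.2, "xyz": [0, 0, 0.13], "twist": [0, 0, 0]}, {"grip": 0.2, "xyz": [0, 0, 0.12], "twist": [0, 0, 0]}, {"grip": 0.2, "xyz": [0, 0, 0.04], "twist": [0, 0, 0]}]}}

```text
clock: 8.6
eef_pos: [0.5634, -0.1977, 0.0339]
tool_rot: [[-0.001, 1.0, -0.001], [1.0, 0.001, 0.001], [0.001, -0.001, -1.0]]
force: [-0.9, -0.1, -1.4]
gripper_width: 0.363
grasp_force: 25.0
```

>>> {"fn": "play_rows", "kwargs": {"series": [{"grip": 0.2, "xyz": [0, 0, 0.02], "twist": [0, 0, 0]}, {"grip": 0.2, "xyz": [0, 0, 0.02], "twist": [0, 0, 0]}, {"grip": 0.2, "xyz": [0, 0, 0], "twist": [0, 0, 0]}]}}

```text
clock: 8.9
eef_pos: [0.564, -0.1979, 0.0333]
tool_rot: [[-0.001, 1.0, 0.0], [1.0, 0.001, -0.0], [-0.0, 0.0, -1.0]]
force: [-0.6, -0.3, -0.7]
gripper_width: 0.368
grasp_force: 25.0
```

```bash
python3 m.py
```

```text
t 8.9 pos [ 0.564  -0.1979  0.0333] d50 [-0.0015  0.0067 -1.2443] yawY 0.057297394664841364 tilt [ 0.0003 -0.0001 -1.    ] F [-0.5907 -0.2636 -0.6617] g 0.367847126505027 24.999651163816452 q6 -22.658065250478604
scene disc 134 ((571.9453125, -196.3113555908203), 31.220626831054688) z [0.0271 0.0305 0.0331]
hub 79 ((564.4893798828125, -197.5612335205078), 17.27561378479004) 0.058916774
side disc 708 ((564.6959838867188, -199.30599975585938), 34.066429138183594) z [0.0266 0.0296 0.0317]
hub 250 ((564.1199340820312, -205.17999267578125), 22.253116607666016) 0.05744534
```

>>> {"fn": "play_rows", "kwargs": {"series": [{"grip": 0.2, "xyz": [0, 0, 0.015], "twist": [0, 0, 0]}, {"grip": 0.2, "xyz": [0, 0, 0.01], "twist": [0, 0, 0]}, {"grip": 0.2, "xyz": [0, 0, 0], "twist": [0, 0, 0]}]}}

```text
clock: 9.3
eef_pos: [0.5641, -0.198, 0.0326]
tool_rot: [[-0.001, 1.0, 0.001], [1.0, 0.001, -0.0], [-0.0, 0.001, -1.0]]
force: [-1.0, 0.3, 3.6]
gripper_width: 0.367
grasp_force: 25.0
```

>>> {"fn": "play_rows", "kwargs": {"series": [{"grip": 0.6, "xyz": [0, 0, 0], "twist": [0, 0, 0]}, {"grip": 0.6, "xyz": [0, 0, 0], "twist": [0, 0, 0]}, {"grip": 0.6, "xyz": [0, 0, 0], "twist": [0, 0, 0]}, {"grip": 0.6, "xyz": [0, 0, -0.1], "twist": [0, 0, 0]}, {"grip": 0.6, "xyz": [0, 0, -0.3], "twist": [0, 0, 0]}]}}

```text
clock: 9.8
eef_pos: [0.5628, -0.1975, 0.0506]
tool_rot: [[-0.001, 1.0, -0.003], [1.0, 0.001, 0.001], [0.001, -0.003, -1.0]]
force: [0.0, -0.1, 0.5]
gripper_width: 0.598
grasp_force: 0.0
```

>>> {"fn": "play_rows", "kwargs": {"series": [{"grip": 0.6, "xyz": [0, 0, -0.6], "twist": [0, 0, 0]}, {"grip": 0.6, "xyz": [0, 0, -0.6], "twist": [0, 0, 0]}, {"grip": 0.6, "xyz": [0, 0, -0.5], "twist": [0, 0, 0]}, {"grip": 0.6, "xyz": [0, 0, 0], "twist": [0, 0, 0]}, {"grip": 0.6, "xyz": [0, 0, 0], "twist": [0, 0, 0]}]}}

```text
clock: 10.3
eef_pos: [0.5643, -0.1981, 0.138]
tool_rot: [[-0.001, 1.0, 0.002], [1.0, 0.001, -0.001], [-0.001, 0.002, -1.0]]
force: [0.5, -0.4, -1.1]
gripper_width: 0.604
grasp_force: 0.0
```

Run:
```python
from h import *
tgt([.5683,-.1342,.055])
ims=[]
for c in ["scene","side","wrist"]:
    s=snap(c,"r_"+c+".png");P=cloud(s);H,S,V=cv2.split(cv2.cvtColor(s["pixels"],cv2.COLOR_BGR2HSV))
    d=np.hypot(P[...,0]-.564,P[...,1]+.198)<.042
    m=((H<6)|(H>174))&(S>130)&(V>40)&d&(P[...,2]>.01)&(P[...,2]<.07)
    if m.sum()>10:
        z=P[m][:,2];print(c,m.sum(),"red z pct",np.percentile(z,[2,25,50,75,98]))
    y=(H>22)&(H<34)&(S>130)&(V>60)&(np.hypot(P[...,0]-.568,P[...,1]+.134)<.03)&(P[...,2]>.03)
    if y.sum()>10:
        Q=P[y];T=Q[Q[:,2]>np.percentile(Q[:,2],95)-.004];print("post",len(Q),T.mean(0),Q.min(0),Q.max(0))
    u,v=pix(s,[.564,-.17,.05]).astype(int);k=60
    if c!="wrist": ims.append(cv2.resize(s["pixels"][v-k:v+k,u-k:u+k],(400,400),interpolation=cv2.INTER_CUBIC))
cv2.imwrite("pics/rel.png",np.hstack(ims))
```

```text
t 10.3 pos [ 0.5643 -0.1981  0.138 ] d50 [1.2791 0.0786 1.6595] yawY 0.05696438807515622 tilt [ 0.002  -0.0009 -1.    ] F [ 0.5404 -0.4398 -1.1068] g 0.6037059818777362 0.0 q6 -22.6589669725805
scene 347 red z pct [0.0271 0.0297 0.0324 0.0522 0.058 ]
post 125 [ 0.5683 -0.1331  0.1002] [ 0.5623 -0.1404  0.0366] [ 0.575  -0.1251  0.1027]
side 1522 red z pct [0.0259 0.0284 0.0294 0.0453 0.0561]
post 163 [ 0.5688 -0.1376  0.0985] [ 0.5617 -0.142   0.0341] [ 0.5773 -0.1254  0.1014]
wrist 3039 red z pct [0.0292 0.0309 0.0316 0.0565 0.0581]
```

View pics/rel.png

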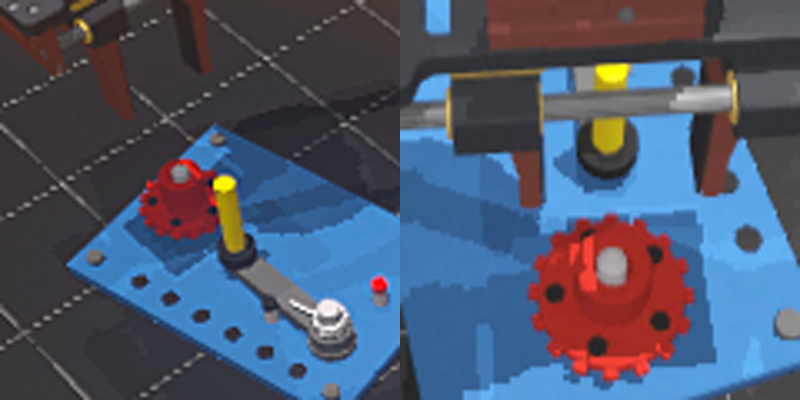

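The sprocket sits hub up and level: disc top 30 mm, hub top 56 mm, shaft tip through the bore. Next is the yellow post.

>>> {"fn": "play_rows", "kwargs": {"series": [{"grip": 0.6, "xyz": [0.4, 0.04, 0], "twist": [0, 0, 0]}, {"grip": 0.6, "xyz": [0.6, 0.04, 0], "twist": [0, 0, 0]}, {"grip": 0.6, "xyz": [0.28, 0, 0], "twist": [0, 0, 0]}, {"grip": 0.6, "xyz": [0, 0, 0], "twist": [0, 0, 0]}, {"grip": 0.6, "xyz": [0, 0, 0.3], "twist": [0, 0, 0]}]}}

```text
clock: 10.95
eef_pos: [0.5688, -0.1346, 0.1234]
tool_rot: [[-0.002, 1.0, 0.004], [1.0, 0.002, -0.002], [-0.002, 0.004, -1.0]]
force: [-0.0, -0.4, -1.0]
gripper_width: 0.604
grasp_force: 0.0
```

>>> {"fn": "play_rows", "kwargs": {"series": [{"grip": 0.6, "xyz": [0, 0, 0.4], "twist": [0, 0, 0]}, {"grip": 0.6, "xyz": [0, 0, 0.4], "twist": [0, 0, 0]}, {"grip": 0.6, "xyz": [0, 0, 0.4], "twist": [0, 0, 0]}, {"grip": 0.6, "xyz": [0, 0, 0.16], "twist": [0, 0, 0]}, {"grip": 0.6, "xyz": [0, 0, 0], "twist": [0, 0, 0]}]}}

```text
clock: 11.45
eef_pos: [0.5664, -0.1344, 0.0513]
tool_rot: [[-0.0, 1.0, -0.004], [1.0, 0.0, 0.001], [0.001, -0.004, -1.0]]
force: [0.2, 0.3, 0.4]
gripper_width: 0.602
grasp_force: 0.0
```

>>> {"fn": "play_rows", "kwargs": {"series": [{"grip": 0, "xyz": [0, 0, 0], "twist": [0, 0, 0]}, {"grip": 0, "xyz": [0, 0, 0], "twist": [0, 0, 0]}, {"grip": 0, "xyz": [0, 0, 0], "twist": [0, 0, 0]}, {"grip": 0, "xyz": [0, 0, 0], "twist": [0, 0, 0]}, {"grip": 0, "xyz": [0, 0, 0], "twist": [0, 0, 0]}], "squeeze": 30}}

```text
clock: 11.95
eef_pos: [0.568, -0.1339, 0.0544]
tool_rot: [[-0.001, 1.0, 0.001], [1.0, 0.001, -0.0], [-0.0, 0.001, -1.0]]
force: [-0.8, -0.3, -0.4]
gripper_width: 0.185
grasp_force: 0.0
```

Run:
```python
from h import *
tgt([.5683,-.1342,.055]); tgt([.4758,-.0763,.055])
```

```text
t 11.95 pos [ 0.568  -0.1339  0.0544] d50 [-0.0063  0.0057 -0.013 ] yawY 0.06442784563882172 tilt [ 0.0007 -0.0002 -1.    ] F [-0.8088 -0.2513 -0.3877] g 0.1846663403707756 0.0 q6 -16.667784133444833
t 11.95 pos [ 0.568  -0.1339  0.0544] d50 [ 1.1538 -1.843  -0.0145] yawY 0.06442784563882172 tilt [ 0.0007 -0.0002 -1.    ] F [-0.8088 -0.2513 -0.3877] g 0.1846663403707756 0.0 q6 -16.667784133444833
```

>>> {"fn": "play_rows", "kwargs": {"series": [{"grip": 0, "xyz": [0, 0, 0], "twist": [0, 0, 0]}, {"grip": 0, "xyz": [0, 0, 0], "twist": [0, 0, 0]}, {"grip": 0, "xyz": [0, 0, 0], "twist": [0, 0, 0]}]}}

```text
clock: 12.25
eef_pos: [0.5679, -0.1339, 0.0543]
tool_rot: [[-0.001, 1.0, 0.0], [1.0, 0.001, -0.0], [-0.0, 0.0, -1.0]]
force: [-0.8, 0.7, 2.4]
gripper_width: 0.153
grasp_force: 30.0
```

>>> {"fn": "play_rows", "kwargs": {"series": [{"grip": 0, "xyz": [0, -0.165, 0], "twist": [0, 0, 0.087]}, {"grip": 0, "xyz": [0, -0.165, 0], "twist": [0, 0, 0.087]}, {"grip": 0, "xyz": [0, -0.165, 0], "twist": [0, 0, 0.087]}, {"grip": 0, "xyz": [0, -0.165, 0], "twist": [0, 0, 0.087]}, {"grip": 0, "xyz": [0, 0, 0], "twist": [0, 0, 0]}]}}

```text
clock: 12.75
eef_pos: [0.5354, -0.13, 0.0543]
tool_rot: [[0.341, 0.94, 0.002], [0.94, -0.341, -0.001], [-0.0, 0.002, -1.0]]
force: [3.1, -2.2, -0.1]
gripper_width: 0.152
grasp_force: 30.0
```

```bash
cat > a.py <<'E'
from h import *
tgt([.4758,-.0763,.055])
st=sensors.get_state();p=np.array(st["eef_pos"])[:2]-[.5632,-.039]
print("r",np.hypot(*p),"angle a",-np.arctan2(p[1],p[0])+0.2269-1.745)
E
python3 a.py
```

```text
t 12.75 pos [ 0.5354 -0.13    0.0543] d50 [ 0.6036 -1.4875 -0.0175] yawY -19.93627497276712 tilt [ 0.0017 -0.0011 -1.    ] F [ 3.1095 -2.1601 -0.0734] g 0.15183551433930617 30.002091228961945 q6 2.768518356501376
r 0.09517564820937757 angle a 0.34880767687963443
```

Right on the arc (r = 95 mm, a = 0.35).

>>> {"fn": "play_rows", "kwargs": {"series": [{"grip": 0, "xyz": [0, -0.165, 0], "twist": [0, 0, 0.087]}, {"grip": 0, "xyz": [0, -0.165, 0], "twist": [0, 0, 0.087]}, {"grip": 0, "xyz": [0, -0.165, 0], "twist": [0, 0, 0.087]}, {"grip": 0, "xyz": [0, -0.165, 0], "twist": [0, 0, 0.087]}, {"grip": 0, "xyz": [0, -0.165, 0], "twist": [0, 0, 0.087]}]}}

```text
clock: 13.25
eef_pos: [0.5001, -0.1105, 0.0543]
tool_rot: [[0.706, 0.708, 0.001], [0.708, -0.706, -0.002], [-0.001, 0.003, -1.0]]
force: [2.1, -5.1, 1.1]
gripper_width: 0.16
grasp_force: 30.0
```

>>> {"fn": "play_rows", "kwargs": {"series": [{"grip": 0, "xyz": [0, -0.165, 0], "twist": [0, 0, 0.087]}, {"grip": 0, "xyz": [0, -0.165, 0], "twist": [0, 0, 0.087]}, {"grip": 0, "xyz": [0, -0.165, 0], "twist": [0, 0, 0.087]}, {"grip": 0, "xyz": [0, -0.1, 0], "twist": [0, 0, 0.05]}, {"grip": 0, "xyz": [0, 0, 0], "twist": [0, 0, 0]}]}}

```text
clock: 13.75
eef_pos: [0.4811, -0.0875, 0.0542]
tool_rot: [[0.888, 0.46, -0.0], [0.46, -0.888, -0.003], [-0.002, 0.003, -1.0]]
force: [-0.8, -6.6, 1.6]
gripper_width: 0.157
grasp_force: 30.0
```

```bash
python3 a.py
```

```text
t 13.75 pos [ 0.4811 -0.0875  0.0542] d50 [ 0.0095 -0.2475 -0.0158] yawY -62.59324815103692 tilt [-0.0003 -0.0033 -1.    ] F [-0.8053 -6.6351  1.6191] g 0.15714464286100766 30.00438541173935 q6 48.4371011795898
r 0.09538058378308341 angle a 1.0899603507110078
```

>>> {"fn": "play_rows", "kwargs": {"series": [{"grip": 0, "xyz": [0, -0.1, 0], "twist": [0, 0, 0.053]}, {"grip": 0, "xyz": [0, -0.1, 0], "twist": [0, 0, 0.053]}, {"grip": 0, "xyz": [0, -0.04, 0], "twist": [0, 0, 0.02]}, {"grip": 0, "xyz": [0, 0, 0], "twist": [0, 0, 0]}, {"grip": 0, "xyz": [0, 0, 0], "twist": [0, 0, 0]}]}}

```text
clock: 14.25
eef_pos: [0.4758, -0.0772, 0.0543]
tool_rot: [[0.938, 0.346, -0.001], [0.346, -0.938, -0.004], [-0.002, 0.003, -1.0]]
force: [-3.2, -8.3, 2.8]
gripper_width: 0.15
grasp_force: 30.0
```

```bash
python3 a.py
```

```text
t 14.25 pos [ 0.4758 -0.0772  0.0543] d50 [ 0.0056 -0.016  -0.0146] yawY -69.75588335391322 tilt [-0.0012 -0.0036 -1.    ] F [-3.1864 -8.3039  2.828 ] g 0.1501740757479364 30.005204379558563 q6 56.666573258178076
r 0.09535008883425591 angle a 1.2118560238626381
```

>>> {"fn": "play_rows", "kwargs": {"series": [{"grip": 0, "xyz": [0, -0.03, 0], "twist": [0, 0, 0]}, {"grip": 0, "xyz": [0, 0, 0], "twist": [0, 0, 0]}, {"grip": 0, "xyz": [0, 0, 0], "twist": [0, 0, 0]}]}}

```text
clock: 14.55
eef_pos: [0.4755, -0.0765, 0.0543]
tool_rot: [[0.938, 0.345, -0.001], [0.345, -0.938, -0.005], [-0.002, 0.004, -1.0]]
force: [-2.5, -10.7, 2.7]
gripper_width: 0.154
grasp_force: 30.0
```

>>> {"fn": "play_rows", "kwargs": {"series": [{"grip": 0, "xyz": [0, -0.03, 0], "twist": [0, 0, 0]}, {"grip": 0, "xyz": [0, 0, 0], "twist": [0, 0, 0]}, {"grip": 0, "xyz": [0, 0, 0], "twist": [0, 0, 0]}]}}

```text
clock: 14.85
eef_pos: [0.4754, -0.0763, 0.0543]
tool_rot: [[0.939, 0.345, 0.0], [0.345, -0.939, -0.007], [-0.002, 0.007, -1.0]]
force: [0.9, -15.9, 0.2]
gripper_width: 0.15
grasp_force: 30.0
```

```bash
python3 a.py
```

```text
t 14.85 pos [ 0.4754 -0.0763  0.0543] d50 [ 0.0067  0.0026 -0.0142] yawY -69.83641224806857 tilt [ 0.0005 -0.0072 -1.    ] F [  0.9069 -15.9186   0.1766] g 0.1496819633323416 30.018148720264435 q6 56.972412797469
r 0.0953575324491151 angle a 1.2216097412741407
```

The arm has stopped moving at a = 1.22 while the force climbs to 16 N, well above the spring's 6.4 N, so it is on its stop. One last look.

```bash
python3 - <<'E'
from h import *
ims=[]
for c in ["scene","side"]:
    s=snap(c);P=cloud(s);H,S,V=cv2.split(cv2.cvtColor(s["pixels"],cv2.COLOR_BGR2HSV))
    m=((H<6)|(H>174))&(S>130)&(V>40)&(np.hypot(P[...,0]-.564,P[...,1]+.198)<.042)&(P[...,2]>.01)&(P[...,2]<.07)
    print(c,np.percentile(P[m][:,2],[2,50,98]))
    u,v=pix(s,[.53,-.1,.04]).astype(int);k=85
    v=min(max(v,k),420-k)
    ims.append(cv2.resize(s["pixels"][v-k:v+k,u-k:u+k],(400,400),interpolation=cv2.INTER_CUBIC))
cv2.imwrite("pics/fin.png",np.hstack(ims))
E
python3 a.py
```

```text
scene [0.0265 0.031  0.0577]
side [0.0258 0.0296 0.0562]
t 14.95 pos [ 0.4754 -0.0763  0.0543] d50 [ 0.0067  0.0024 -0.0143] yawY -69.8390746262878 tilt [ 0.0005 -0.0071 -1.    ] F [  0.6971 -14.4879   0.7458] g 0.15129318315638443 30.01791536808014 q6 56.97368497007962
r 0.09535669186233861 angle a 1.2215037361215928
```

View pics/fin.png

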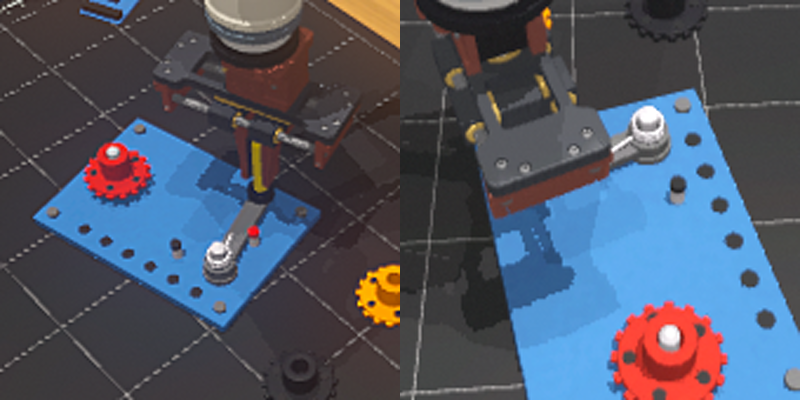

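The sprocket is seated at left (115,165). The arm lies against the red-tipped pin (253,233), and the post is held in the jaws.

```bash
python3 -c "from rig import bot; print(bot.job_done())"
```

```text
the job is handed in; nothing more can be done
None
```

The job is handed in at about 15 s of the 51 s allowed: the red sprocket is seated hub up on the shaft's shoulder and released, the tensioner arm is held by its yellow post against its stop, and the pulley, collar and screwdriver were not touched.

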